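# Draw up the weight tray and swap the odd weight

## Task

In the physics preparation room, hook a fingertip behind the far rim of the grey weight tray and drag it towards you, sliding on the table, until its near wall rests flat against the fixed wooden strip and does not overhang the strip's ends. Then one of the four steel weights in the tray is of a different shape from the other three: stand it on the free end of the wooden stock board, and put the matching weight from the stock board into the tray pocket it left. All weights must end up standing upright, and the other stock weights and everything else on the table must stay where they are.

Things in the scene. Friction and masses are not known exactly. Their poses are not given: they have to be found in the camera images.
- strip: Fixed strip of light wood on the table near the robot, 20 mm (its x) by 320 mm (its y) by 18 mm high. Origin at the centre of its underside; its x axis points away from the robot to the tray, so its far face, the stop face, is at x = +10 mm.
- tray: Loose grey plastic tray, 140 mm (its x) by 210 mm (its y), 30 mm high, walls and floor 4 mm, about 0.46 kg empty. Origin at the centre of its underside; x points away from the robot to the far wall. It slides on the table, starts 60 to 110 mm short of the strip, a little turned; the space behind its far wall is free.
- tray_pockets (a point): Centre of the row of four square pockets on the tray's floor (4 mm above its underside, at its centre), axes as the tray's. Pockets 40 mm wide, centred at x = 0, y = -72, -24, +24, +72 mm, framed by light wooden ribs 8 mm wide, 5 mm high. Each holds one weight standing on the floor.
- tray_lip: Far wall of the tray (rigid part of it), 4 mm thick, 210 mm long, 30 mm high. Origin at the wall's centre, 15 mm above the table, 68 mm in +x from the tray's origin; its outer face is 2 mm further in +x.
- tray_near (a point): Middle of the foot of the tray's near wall, on its outer face, 70 mm in -x from the tray's origin. Axes as the tray's.
- stock: Fixed stock board, a slab of brown wood 220 mm (its x) by 80 mm (its y) by 15 mm high, on the left or right of the tray. Origin at the centre of its underside, x points away from the robot. Weights stand on its top at x = -25, +25 and +75 mm; the end at x = -75 mm, nearest the robot, is free.
- stock_free (a point): Centre of the free place on the top of the stock board (15 mm above the table). Axes as the board's.
- kit0_mid (a point): In the tray: one of the three identical steel weights that belong in the tray: round body 30 mm diameter and 40 mm high, then a neck 7 mm in diameter and 8 mm high, then a round knob 12 mm in diameter and 8 mm high; 56 mm tall in all, about 0.2 kg. The point is on its axis, half-way up (28 mm above its underside).
- kit1_mid (a point): In the tray: one of the three identical steel weights that belong in the tray: round body 30 mm diameter and 40 mm high, then a neck 7 mm in diameter and 8 mm high, then a round knob 12 mm in diameter and 8 mm high; 56 mm tall in all, about 0.2 kg. The point is on its axis, half-way up (28 mm above its underside).
- kit2_mid (a point): In the tray: one of the three identical steel weights that belong in the tray: round body 30 mm diameter and 40 mm high, then a neck 7 mm in diameter and 8 mm high, then a round knob 12 mm in diameter and 8 mm high; 56 mm tall in all, about 0.2 kg. The point is on its axis, half-way up (28 mm above its underside).
- odd_mid (a point): The odd weight, at first in one of the tray's pockets: square body 30 by 30 mm, 40 mm high, sides along its x and y axes (which start along the tray's), with the same neck and knob as the others; 56 mm tall, 0.22 kg, steel. The point is on its axis, half-way up (28 mm).
- match_mid (a point): The matching weight, at first on the stock board, the same as the tray's three: round body 30 mm diameter and 40 mm high, then a neck 7 mm in diameter and 8 mm high, then a round knob 12 mm in diameter and 8 mm high; 56 mm tall in all, about 0.2 kg. The point is on its axis, half-way up (28 mm above its underside).
- narrow_mid (a point): Narrow round steel weight on the stock board, not the right one: body 20 mm in diameter, 40 mm high, knob 12 mm, 56 mm tall. The point is on its axis, half-way up. Stays there.
- squat_mid (a point): Squat round steel weight on the stock board, not the right one: body 36 mm in diameter, 22 mm high, knob 12 mm, 38 mm tall. The point is on its axis, half-way up. Stays there.
- oring: Bystander: loose black rubber O-ring, 90 mm across, 9 mm high, lying flat. Origin at the centre of its underside.
- magnet: Bystander: loose red horseshoe magnet lying flat, 90 mm by 70 mm, 20 mm high. Origin at the middle of its underside.
- driver: Bystander: loose screwdriver lying on the table. Origin at its underside.
- clamp: Bystander: loose dark steel clamp block 35 by 30 by 30 mm with a screw. Origin at the centre of its underside.
- jar: Bystander: small glass jar with a black cap, 56 mm in diameter, 80 mm high. Origin at the centre of its underside.
- rodbox: Bystander: fixed grey box of steel rods, 240 mm (its x) by 120 mm by 50 mm high (contents up to 63 mm), on the side of the tray opposite the stock board. Origin at the centre of its underside.

How it is judged:
On the way, in this order (a step that is already met when the one before it is completed fails the run):
1. the tray has been dragged at least 30 mm with the fingers bearing on its far wall (contact force between the fingers and tray_lip above 0.5 N and distance of tray from where it was at the start of the episode above 0.03 m), for 0.06 s.
2. the tray's near wall rests against the strip (x of tray_near in the frame of strip below 0.018 m and angle between the x axis of tray and the x axis of strip, either way round below 0.09 rad and y of tray_near in the frame of strip between -0.06 and 0.06 m and height (world z) of tray below 0.006 m), for 0.2 s.
3. the odd weight stands on the free end of the stock board, released (x of odd_mid in the frame of stock between -0.115 and -0.04 m and y of odd_mid in the frame of stock between -0.045 and 0.045 m and z of odd_mid in the frame of stock between 0.038 and 0.048 m and angle between odd_mid's own z axis and vertical below 0.1 rad and contact force between the fingers and odd below 0.3 N), for 0.2 s.
At the end, for the whole second after the job is handed in: Tray flat on the table, near wall within 8 mm of the strip, parallel within 0.09 rad, centred within 60 mm; odd weight upright and released on the free end of the stock board; matching and three kit weights upright, one per tray pocket; narrow and squat weights within 20 mm of their places (all of step 2 and all of step 3 and x of kit0_mid in the frame of tray between -0.014 and 0.014 m and y of kit0_mid in the frame of tray between -0.1 and 0.1 m and z of each of kit0_mid, kit1_mid, kit2_mid, match_mid in the frame of tray below 0.0345 m and angle between each of kit0_mid, kit1_mid, kit2_mid, match_mid, narrow_mid, squat_mid's own z axis and vertical below 0.1 rad and x of kit1_mid in the frame of tray between -0.014 and 0.014 m and y of kit1_mid in the frame of tray between -0.1 and 0.1 m and x of kit2_mid in the frame of tray between -0.014 and 0.014 m and y of kit2_mid in the frame of tray between -0.1 and 0.1 m and x of match_mid in the frame of tray between -0.014 and 0.014 m and y of match_mid in the frame of tray between -0.1 and 0.1 m and linear speed of tray below 0.01 m/s and distance of each of narrow_mid, squat_mid from where it was at the start of the episode below 0.02 m); the robot touches nothing.
It fails at once if the tray is lifted off the table or tipped (height (world z) of tray above 0.02 m or angle between tray's own z axis and vertical above 0.2 rad).
It fails at once if a weight is knocked over (angle between any of kit0_mid, kit1_mid, kit2_mid, odd_mid, match_mid, narrow_mid, squat_mid's own z axis and vertical above 0.8 rad).
It fails at once if a bystander is moved more than 30 mm (distance of any of oring, magnet, driver, clamp, jar from where it was at the start of the episode above 0.03 m).
It fails at once if the narrow or the squat weight is moved more than 60 mm (distance of any of narrow_mid, squat_mid from where it was at the start of the episode above 0.06 m).
It also fails if it takes over 58 s, if anything falls off the work surface, if the arm or the gripper's body presses on something with over 40 N, if the wrist force passes 120 N, or if a joint passes its speed limit or range.

## Robot

A 7-joint arm with a two-finger parallel gripper is mounted at the origin on the work surface. World frame = base frame: x ahead of the robot, y to its left, z up, the work surface at z = 0. Lengths are in m, angles in rad, forces in N, time in s.
With the tool pointing down it reaches from about 0.4 to 0.85 m from the base axis. Payload 10.4 kg.
Tool frame: the origin (TCP) lies between the finger pads; the fingertips stand 22 mm ahead of it and the grasp point (between the pads) lies 3 mm ahead of it; z points along the fingers, y is the line along which they close (so a half turn about z gives the same grasp; the last joint's range is limited). The gripper opens to 85 mm and grips with 20 to 120 N. Pads are 22 mm wide; open, the fingers measure 114 mm over their backs; the gripper's body (76 mm by 85 mm) begins 54 mm behind the grasp point. The pads swing forward as they close: fully open they stand 13 mm farther back than shut.
Start: joints at [-1.22, 0.332, -0.065, 1.46, 0.022, 1.35, -0.088], TCP at [0.228, 0.582, 0.253] pointing down, gripper open.
Joint ranges: [-2.6, 2.6], [-0.5, 2.12], [-1.47, 1.34], [0.16, 2.42], [-1.27, 4.41], [0.06, 2.06], [-2.6, 2.6]. Speed limits (rad/s): [2.22, 2.22, 2.79, 2.79, 3.14, 3.14, 3.14].

## Interface

Orientations are given as a unit quaternion [x, y, z, w].
In Python, from workcell import manip, camera, ticket, boxes_of, outline_of gives the robot as it stands.
- The arm moves only by the tool carry_out, never from a script. Its argument "deltas" is a list of rows, each a list of 5 numbers: the shift along the tool's x, y, z as a fraction of full scale, then the turn about the tool's z as a fraction of full scale, then the opening, from -1 (shut) to 1 (fully open), so that 0 is half open. In form: [[tx, ty, tz, spin, gripper], ...]. A call has 1 to 20 rows; each row is the pose to reach, as a shift and turn from the pose commanded when the call began, along the tool's axes at that moment; what a row does not reach only later rows make up. Full scale, the value 1, is 150 mm for a shift and 30 degrees for a turn. A row lasts 1/8 s, in which the tool goes at most 62.5 mm and 10.7 degrees, less where a joint would pass 70% of its speed; a pose out of reach is approached as far as the arm can. A call with a number of a shift or a turn outside -1 to 1 is refused whole. A call with a gripper value outside its range is refused whole. The fingers move at their own pace and stop on an object; "force" is the grip in N (left out, the last holds). Time passes only in rows, so rows that repeat a pose let the fingers close. It gives the time, the measured TCP pose, the force, the opening and the grip force at its end, in the units of the state.
- manip.get_obs(): the state, without advancing time (a new reading comes with each control period).
- camera(name): name is "scene" or "top" or "wrist"; returns a dict with "img" (384x512x3 uint8, red, green, blue), "depth" (384x512 float32, m along the optical axis (not along the pixel's ray), 0 where there is no reading), "vertical_fov" (degrees; the focal length in pixels is half the picture's height over the tangent of half this angle, whatever the lens; pixels are square), "cx", "cy" (the principal point, pixels), "R" (3x3) and "t" (3): a world point X has camera coordinates R X + t. Camera axes: x right, y down, z forward; pixel columns grow to the right and rows downward; lengths in m; the calibration is good to about 2 mm. The wrist camera is an equidistant fisheye: a pixel r from the principal point sees the ray r / f radians off the axis. A picture is of the moment at which its call begins.
- ticket.hand_in(): hands the job in; it is judged then, once.
Trained networks look in a picture, given as the dict that the camera call returned (one of the last four; its "shot" number tells which), for a name from the list of things; names that differ only in an ending like _2 or _b are one class to them, and where a whole thing is asked for, a point or a joint stands for the part that bears it (a point fixed in the world has none). Each returns a list of dicts, best first, with "conf" (0 to 1); they miss things now and then, are a little off and sometimes report something else, mostly with a low value. They report only what shows in the picture. A call takes as long as a camera call.
- boxes_of(query, picture): "position" ([x, y, z] in m, in world coordinates, good to about 4 mm: the middle of the surface that is visible of it).
- outline_of(query, picture): "region" (384x512 bool, what is visible of it).
The state is a dict: "clock": time; "joint_pos": joint angles; "joint_velocities": joint speeds; "tau": joint torques, N m; "position": TCP position; "ee_rot": TCP orientation; "ft_force": force on the tool from outside, world axes, zero at the start; "torque": the same for the moment, N m; "grip_width": opening from 0.0 (shut) to 1.0 (fully open); "grasp_force": force on a finger pad.
Only numpy, scipy, OpenCV 4.12 (cv2) and the standard library are available. Lean on these libraries where they do the work, as an engineer would, in place of code of your own. Each camera call takes 0.05 s, during which the arm holds its last target. There are 200 camera calls.

## Working session

There is one attempt and no reset: what is moved stays moved. The work goes in short steps, Python scripts to look and compute and a tool call to move; the robot and the scene stay as the last step left them, time stands still between calls to the robot, and variables do not carry over. Pictures are saved under pics/ and viewed, at most 10 in all, crops included, and the job is handed in when it is done.

Besides the shell and the picture viewer there is one more tool, called after "Emit:" as name([rows], argument=value, ...), one row to a line, values as JSON. carry_out: Moves the arm, as the interface text tells. Its arguments: {"type":"object","properties":{"deltas":{"type":"array","items":{"type":"array","items":{"type":"number"}}},"force":{"type":"number"}},"required":["deltas"]}

```bash
mkdir -p pics; cat > h.py <<'E'
import numpy as np, cv2
from workcell import manip, camera, ticket, boxes_of, outline_of
def pts(p, mask=None):
    h,w=p["depth"].shape; f=h/2/np.tan(np.radians(p["vertical_fov"])/2)
    v,u=np.mgrid[:h,:w]; d=p["depth"]
    X=np.stack([(u-p["cx"])/f*d,(v-p["cy"])/f*d,d],-1)
    W=(X-p["t"])@p["R"]
    return W
E
python3 - <<'E'
from h import *
o=manip.get_obs(); print({k:np.round(v,3) for k,v in o.items()})
for n in ["top","scene"]:
    p=camera(n); cv2.imwrite(f"pics/{n}0.png",p["img"][:,:,::-1])
    W=pts(p); print(n, p["vertical_fov"],p["R"].round(2).tolist(),p["t"].round(3))
    for q in "strip tray tray_lip stock kit0_mid odd_mid match_mid narrow_mid squat_mid oring magnet driver clamp jar rodbox".split():
        print(q,[(np.round(b["position"],3).tolist(),round(b["conf"],2)) for b in boxes_of(q,p)][:5])
    for q in ["strip","tray","stock"]:
        r=outline_of(q,p)
        if r:
            m=r[0]["region"]&(p["depth"]>0); P=W[m]
            zt=np.percentile(P[:,2],90); print(q,"z",np.percentile(P[:,2],[5,50,95]).round(3), [np.round(x,3) for x in cv2.minAreaRect(P[:,:2].astype(np.float32))])
E
```

```text
{'clock': np.float64(0.0), 'joint_pos': array([-1.22 ,  0.333, -0.065,  1.461,  0.022,  1.35 , -0.089]), 'joint_velocities': array([ 0.002,  0.   ,  0.001, -0.   , -0.   ,  0.   , -0.001]), 'tau': array([ 0.0000e+00, -6.2545e+01,  4.9000e-02, -3.9161e+01,  1.6000e-02,
        1.0000e-02,  0.0000e+00]), 'position': array([0.228, 0.582, 0.253]), 'ee_rot': array([ 0.186,  0.983, -0.001, -0.   ]), 'ft_force': array([-0.371,  0.603,  0.376]), 'torque': array([ 0.053, -0.019,  0.036]), 'grasp_force': np.float64(0.0), 'grip_width': np.float64(1.002)}
top 42.132556563361405 [[0.02, -1.0, -0.0], [-1.0, -0.02, -0.08], [0.08, 0.0, -1.0]] [0.06  0.52  1.451]
strip [([0.39, 0.012, 0.018], 0.65), ([0.545, -0.31, 0.061], 0.49)]
tray [([0.53, 0.012, 0.004], 0.59), ([0.601, -0.005, 0.028], 0.39)]
tray_lip [([0.599, -0.005, 0.031], 0.72), ([0.545, -0.309, 0.057], 0.44)]
stock [([0.278, 0.258, 0.024], 0.66)]
kit0_mid []
odd_mid [([0.537, 0.472, 0.083], 0.43)]
match_mid [([0.53, 0.011, 0.0], 0.71), ([0.589, -0.305, 0.054], 0.59)]
narrow_mid [([0.546, -0.309, 0.059], 0.56)]
squat_mid [([0.519, -0.307, 0.
[... 1009 characters left out ...]
6), ([0.542, -0.332, 0.014], 0.26)]
narrow_mid [([0.558, -0.319, 0.048], 0.74)]
squat_mid [([0.506, -0.32, 0.037], 0.72)]
oring []
magnet [([0.716, 0.291, 0.017], 0.95), ([0.544, -0.061, 0.041], 0.68)]
driver [([0.283, 0.256, 0.018], 0.82), ([0.598, 0.003, 0.022], 0.51)]
clamp [([0.294, -0.277, 0.022], 0.87)]
jar [([0.555, 0.463, 0.053], 0.75), ([0.395, -0.006, 0.017], 0.24)]
rodbox [([0.486, 0.318, 0.028], 0.93)]
strip z [0.004 0.017 0.021] [array([0.382, 0.014]), array([0.32 , 0.047]), np.float64(85.017)]
tray z [0.003 0.011 0.032] [array([0.518, 0.016]), array([0.174, 0.215]), np.float64(0.66)]
stock z [0.007 0.016 0.018] [array([ 0.517, -0.311]), array([0.236, 0.089]), np.float64(4.287)]
```

View pics/top0.png

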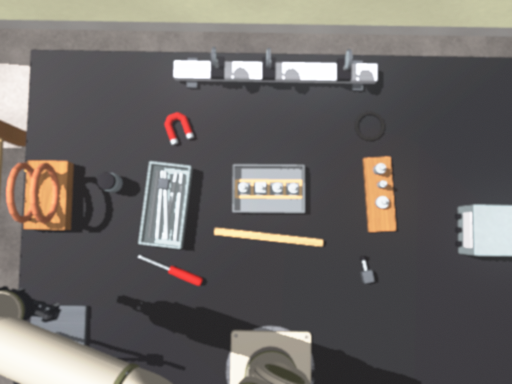

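View pics/scene0.png

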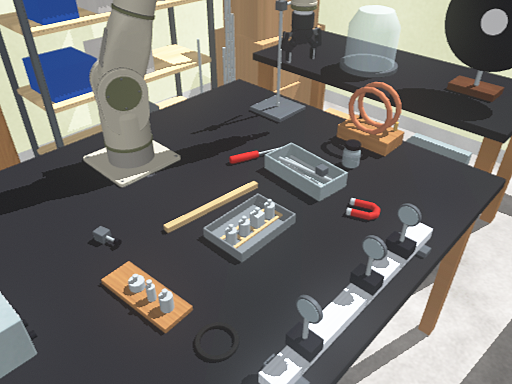

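The top view shows the tray at about (269,188), the strip at (268,237), and the stock board at (380,193) on the right. The match weight is at the far end of the board (381,169), with the narrow one at (383,184) and the squat one at (382,202); the near end is free. The scene view shows four weights in the tray between (232,233) and (269,209). I'll move above the tray and look from close by.

Emit:
carry_out([
  [-0.87,-0.7,0,0,1],
  [-0.87,-0.7,0,0,1],
  [-0.87,-0.7,0,0,1],
])

```text
clock: 2.28
position: [0.3131, 0.4339, 0.2535]
ee_rot: [0.187, 0.982, 0.0, 0.0]
ft_force: [1.1, 1.3, 0.6]
grip_width: 0.995
grasp_force: 0.0
```

Emit:
carry_out([
  [-0.87,-0.7,0,0,1],
  [-0.87,-0.7,0,0,1],
  [-0.87,-0.7,0,0,1],
])

```text
clock: 2.65
position: [0.3958, 0.2883, 0.2537]
ee_rot: [0.187, 0.982, 0.0, 0.0]
ft_force: [0.3, 0.4, -0.8]
grip_width: 0.999
grasp_force: 0.0
```

Emit:
carry_out([
  [-0.87,-0.7,0,0,1],
  [-0.87,-0.7,0,0,1],
  [-0.87,-0.7,0,0,1],
])

```text
clock: 3.02
position: [0.4788, 0.1427, 0.2537]
ee_rot: [0.187, 0.982, 0.0, 0.0]
ft_force: [0.7, 0.7, -0.3]
grip_width: 1.003
grasp_force: 0.0
```

Emit:
carry_out([
  [-0.87,-0.7,0,-0.3,1],
  [-0.87,-0.7,0,-0.53,1],
  [-0.87,-0.7,0,-0.53,1],
  [-0.87,-0.7,0,-0.53,1],
])

```text
clock: 3.52
position: [0.5617, -0.004, 0.2533]
ee_rot: [0.051, 0.999, -0.001, 0.0]
ft_force: [-1.0, -0.0, 0.4]
grip_width: 0.997
grasp_force: 0.0
```

```bash
cat > h.py <<'E'
import numpy as np, cv2
from workcell import manip, camera, ticket, boxes_of, outline_of
from scipy.spatial.transform import Rotation as Ro
def pts(p, fish=False):
    h,w=p["depth"].shape; f=h/2/np.tan(np.radians(p["vertical_fov"])/2)
    v,u=np.mgrid[:h,:w]; d=p["depth"]
    x,y=(u-p["cx"])/f,(v-p["cy"])/f
    if fish:
        r=np.hypot(x,y)+1e-9; s=np.tan(np.minimum(r,1.5))/r; x,y=x*s,y*s
    return (np.stack([x*d,y*d,d],-1)-p["t"])@p["R"]
def delta(target, yaw_y=None):
    "fractions in tool axes to reach a world target; yaw_y = wanted world angle (deg) of tool y"
    o=manip.get_obs(); R=Ro.from_quat(o["ee_rot"]).as_matrix()
    out=list((R.T@(np.array(target)-o["position"])/.15).round(3))
    if yaw_y is not None:
        a=np.degrees(np.arctan2(R[1,1],R[0,1])); out.append(round((-(yaw_y-a)+90)%180/30-3,3))
    return out
def blobs(W,valid,zlo,zhi,box):
    "centres of knob tops: points in the height band, clustered"
    P=W[valid]; P=P[(P[:,2]>zlo)&(P[:,2]<zhi)&(P[:,0]>box[0])&(P[:,0]<box[1])&(P[:,1]>box[2])&(P[:,1]<box[3])]
    G=np.zeros((900,1200),np.uint8); G[(P[:,0]*1000).astype(int).clip(0,899),(P[:,1]*1000+600).astype(int).clip(0,1199)]=255
    n,L,S,C=cv2.connectedComponentsWithStats(cv2.dilate(G,np.ones((5,5))))
    return [(round(c[1]/1000,4),round(c[0]/1000-.6,4),int(s[4]),int(s[2]),int(s[3])) for c,s in zip(C[1:],S[1:])]
E
python3 - <<'E'
from h import *
p=camera("wrist"); cv2.imwrite("pics/w1.png",p["img"][:,:,::-1]); W=pts(p,True); ok=p["depth"]>0
print(p["vertical_fov"],"knobs tray",blobs(W,ok,.054,.066,(.45,.65,-.15,.15)))
for q in ["kit0_mid","odd_mid","tray_lip"]:
    print(q,[(np.round(b["position"],3).tolist(),round(b["conf"],2)) for b in boxes_of(q,p)][:5])
t=camera("top"); Wt=pts(t); okt=t["depth"]>0
print("stock knobs",blobs(Wt,okt,.03,.08,(.4,.65,-.38,-.25)))
for n,(w,k) in {"wrist":(W,ok),"top":(Wt,okt)}.items():
  for q,z0,z1 in [("strip",.013,.025),("tray",.024,.036),("stock",.01,.02)]:
    for r in outline_of(q,p if n=="wrist" else t)[:1]:
        m=r["region"]&k&(w[...,2]>z0)&(w[...,2]<z1)
        if m.sum()>30: print(n,q,round(r["conf"],2),[np.round(x,4) for x in cv2.minAreaRect(w[m][:,:2].astype(np.float32))])
E
```

```text
65.70646984690485 knobs tray [(np.float64(0.5322), np.float64(-0.0577), 220, 16, 16), (np.float64(0.533), np.float64(0.0371), 228, 17, 17), (np.float64(0.5321), np.float64(0.0874), 220, 16, 17), (np.float64(0.5335), np.float64(-0.0113), 225, 16, 17)]
kit0_mid [([0.529, -0.007, 0.044], 0.64), ([0.596, 0.012, 0.026], 0.22)]
odd_mid [([0.53, 0.038, 0.045], 0.76)]
tray_lip [([0.594, 0.012, 0.026], 0.83)]
stock knobs [(np.float64(0.4952), np.float64(-0.3195), 1174, 39, 40), (np.float64(0.5468), np.float64(-0.3154), 396, 22, 23), (np.float64(0.592), np.float64(-0.3097), 840, 34, 32)]
wrist strip 0.97 [array([0.3898, 0.0118]), array([0.3182, 0.0214]), np.float64(84.8048)]
wrist tray 0.92 [array([0.5325, 0.0144]), array([0.1413, 0.2113]), np.float64(0.67)]
wrist stock 0.78 [array([ 0.5226, -0.3144]), array([0.2194, 0.0818]), np.float64(4.5941)]
top strip 0.72 [array([0.389 , 0.0105]), array([0.3165, 0.0197]), np.float64(84.6885)]
```

View pics/w1.png

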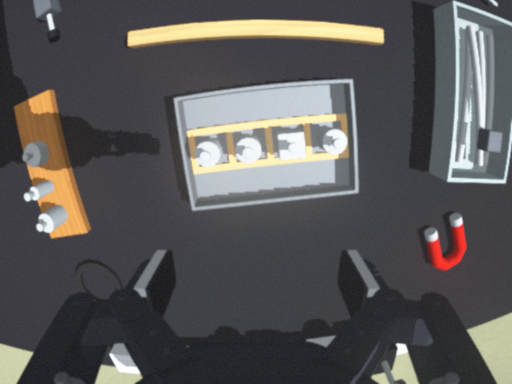

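The wrist view shows the square weight third from the left at (290,145), so it sits in the pocket at y=+24 mm (world 0.533, 0.037). The strip is above the tray and the space behind the far wall is free. I'll go behind the far wall and down.

Emit:
carry_out([
  [-0.453,0.153,0.3,0,0.5],
  [-0.453,0.153,0.7,-0.02,0.5],
  [-0.453,0.153,0.9,-0.02,0.5],
  [-0.453,0.153,0.9,-0.02,0.5],
])

```text
clock: 4.58
position: [0.6287, 0.0167, 0.1152]
ee_rot: [0.043, 0.999, -0.001, -0.003]
ft_force: [0.4, -0.8, 1.1]
grip_width: 0.749
grasp_force: 0.0
```

Emit:
carry_out([
  [0,0,0.3,0,0.5],
  [0,0,0.5,0,0.5],
  [0,0,0.615,0,0.5],
  [0,0,0.615,0,0.5],
])

```text
clock: 5.08
position: [0.6309, 0.0166, 0.0267]
ee_rot: [0.043, 0.999, 0.0, 0.0]
ft_force: [-0.2, -0.1, 0.5]
grip_width: 0.75
grasp_force: 0.0
```

```bash
python3 - <<'E'
from h import *
p=camera("wrist"); cv2.imwrite("pics/w2.png",p["img"][:,:,::-1])
print(delta([0.632,0.012,0.026],84.8), manip.get_obs()["ft_force"].round(1))
E
```

```text
[np.float64(-0.006), np.float64(-0.03), np.float64(0.01), np.float64(0.009)] [-1.1  0.2  0.5]
```

View pics/w2.png

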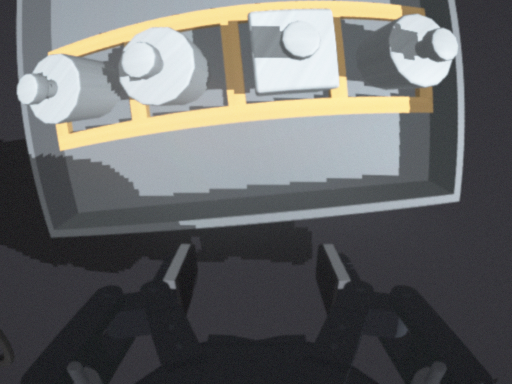

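Both fingertips, at (180,250) and (335,250), are behind the far wall at (260,215). I'll drag.

Emit:
carry_out([
  [0.06,0,0,0,0.5],
  [0.12,0,0,0,0.5],
  [0.18,0,0,0,0.5],
  [0.24,0,0,0,0.5],
  [0.3,0,0,0,0.5],
  [0.36,0,0,0,0.5],
  [0.42,0,0,0,0.5],
  [0.46,0,0,0,0.5],
  [0.49,0,0,0,0.5],
  [0.49,0,0,0,0.5],
])

```text
clock: 6.38
position: [0.5582, 0.023, 0.0273]
ee_rot: [0.043, 0.999, 0.0, 0.002]
ft_force: [3.3, -0.9, 2.1]
grip_width: 0.752
grasp_force: 1.7
```

```bash
cat > tray.py <<'E'
from h import *
o=manip.get_obs(); print(o["position"].round(4),o["ft_force"].round(1))
t=camera("top")
for n in ["wrist","top"]:
  p=camera("wrist") if n=="wrist" else t; w=pts(p,n=="wrist")
  for q,z0,z1 in [("tray",.024,.036),("strip",.013,.025)]:
    for r in outline_of(q,p)[:1]:
        m=r["region"]&(p["depth"]>0)&(w[...,2]>z0)&(w[...,2]<z1)
        if m.sum()>30: print(n,q,round(r["conf"],2),[np.round(x,4) for x in cv2.minAreaRect(w[m][:,:2].astype(np.float32))])
E
python3 tray.py
```

```text
[0.5582 0.023  0.0273] [ 3.3 -0.9  2.1]
wrist tray 0.58 [array([0.4827, 0.0258]), array([0.2125, 0.1309]), np.float64(85.1004)]
top tray 0.9 [array([0.4765, 0.0244]), array([0.2095, 0.1395]), np.float64(84.8008)]
```

Emit:
carry_out([
  [0.02,0,0,0,0.5],
  [0.035,0,0,0,0.5],
  [0.045,0,0,0,0.5],
  [0.045,0,0,0,0.5],
])

```text
clock: 7.18
position: [0.5523, 0.0231, 0.0267]
ee_rot: [0.043, 0.999, 0.0, 0.002]
ft_force: [9.3, -1.1, 1.3]
grip_width: 0.748
grasp_force: 4.8
```

```bash
python3 tray.py
```

```text
[0.5523 0.0231 0.0267] [ 9.3 -1.1  1.3]
wrist tray 0.64 [array([0.4774, 0.0255]), array([0.2133, 0.1307]), np.float64(84.5491)]
top tray 0.86 [array([0.4709, 0.0247]), array([0.2104, 0.1398]), np.float64(84.9449)]
top strip 0.67 [array([0.389 , 0.0107]), array([0.3175, 0.0198]), np.float64(84.6904)]
```

Emit:
carry_out([
  [-0.15,0,0,0,0.5],
  [-0.2,0,0,0,0.5],
  [-0.2,0,-0.4,0,0.5],
  [-0.1,0,-0.8,0,0.4],
  [0.2,0.1,-1,0,0.3],
  [0.2,0.1,-1,0,0.3],
])

```text
clock: 8.22
position: [0.5205, 0.0425, 0.178]
ee_rot: [0.042, 0.999, 0.001, 0.001]
ft_force: [-0.1, -0.2, -0.8]
grip_width: 0.648
grasp_force: 0.0
```

```bash
cat > look.py <<'E'
from h import *
p=camera("wrist"); W=pts(p,True); ok=p["depth"]>0
print("knobs tray",[tuple(map(float,b[:2])) for b in blobs(W,ok,.055,.066,(.38,.58,-.15,.15)) if b[2]>100])
r=outline_of("tray",p)[0]; m=r["region"]&ok&(W[...,2]>.024)&(W[...,2]<.036); print([np.round(x,4) for x in cv2.minAreaRect(W[m][:,:2].astype(np.float32))])
print("odd",[(np.round(b["position"],3).tolist(),round(b["conf"],2)) for b in boxes_of("odd_mid",p)][:2])
o=manip.get_obs(); print(o["position"].round(4),o["joint_pos"].round(2))
E
python3 look.py; python3 tray.py
```

```text
knobs tray [(0.4649, -0.0456), (0.4705, 0.0006), (0.4749, 0.0497), (0.4789, 0.0995)]
[array([0.4717, 0.0265]), array([0.2114, 0.1406]), np.float64(85.079)]
odd [([0.474, 0.048, 0.048], 0.69), ([0.55, -0.283, 0.011], 0.54)]
[0.5216 0.0407 0.1752] [-0.57  0.17  0.45  1.85 -0.08  1.14  1.39]
[0.5216 0.0407 0.1752] [ 0.3 -0.1 -0.6]
wrist tray 0.95 [array([0.4717, 0.0268]), array([0.2108, 0.1402]), np.float64(85.1053)]
wrist strip 0.75 [array([0.3896, 0.0122]), array([0.3176, 0.0207]), np.float64(84.8949)]
top tray 0.88 [array([0.471 , 0.0246]), array([0.2104, 0.1393]), np.float64(85.1478)]
```

Emit:
carry_out([
  [0.32,0.03,0,0.35,0.3],
  [0.32,0.03,0,0.7,0.3],
  [0.32,0.03,0,1,0.3],
])

```text
clock: 9.05
position: [0.4744, 0.0496, 0.1759]
ee_rot: [0.303, 0.953, 0.0, -0.0]
ft_force: [-0.8, -0.4, -0.7]
grip_width: 0.65
grasp_force: 0.0
```

Emit:
carry_out([
  [0,0,0,0.35,0.3],
  [0,0,0,0.7,0.3],
  [0,0,0,1,0.3],
])

```text
clock: 9.43
position: [0.4747, 0.0493, 0.1758]
ee_rot: [0.539, 0.842, -0.0, -0.0]
ft_force: [-0.8, 0.9, 0.0]
grip_width: 0.65
grasp_force: 0.0
```

Emit:
carry_out([
  [0,0,0,0.35,0.3],
  [0,0,0,0.7,0.3],
  [0,0,0,1,0.3],
  [0,0,0,1,0.3],
])

```text
clock: 9.93
position: [0.4747, 0.0494, 0.1758]
ee_rot: [0.737, 0.676, -0.0, -0.0]
ft_force: [-0.3, 0.1, -0.6]
grip_width: 0.649
grasp_force: 0.0
```

```bash
python3 look.py; python3 -c "
from h import *
print(delta([.4742,.0490,.036],-5.1))"
```

```text
knobs tray [(0.4655, -0.0456), (0.471, 0.001), (0.4752, 0.0496), (0.4794, 0.0995)]
[array([0.4716, 0.0263]), array([0.2116, 0.1406]), np.float64(84.8625)]
odd [([0.476, 0.054, 0.045], 0.58), ([0.47, 0.042, 0.005], 0.23)]
[0.4747 0.0495 0.1759] [-0.67  0.06  0.49  1.96 -0.03  1.13 -0.25]
[np.float64(-0.003), np.float64(-0.003), np.float64(0.933), np.float64(0.012)]
```

Emit:
carry_out([
  [0,0,0.35,0,0.3],
  [0,0,0.65,0,0.3],
  [0,0,0.85,0,0.3],
  [0,0,0.93,0,0.3],
  [0,0,0.93,0,0.3],
])

```text
clock: 10.7
position: [0.4746, 0.0495, 0.0365]
ee_rot: [0.736, 0.676, -0.0, -0.0]
ft_force: [-0.2, 0.0, 0.4]
grip_width: 0.651
grasp_force: 0.0
```

Emit:
carry_out([
  [0,0,0,0,-0.6],
  [0,0,0,0,-0.6],
  [0,0,0,0,-0.6],
  [0,0,0,0,-0.6],
  [0,0,0,0,-0.6],
  [0,0,0,0,-0.6],
], force=40)

```text
clock: 11.45
position: [0.4756, 0.0498, 0.0379]
ee_rot: [0.737, 0.676, 0.001, 0.0]
ft_force: [-1.5, -0.7, 7.2]
grip_width: 0.344
grasp_force: 40.3
```

Emit:
carry_out([
  [0,0,-0.1,0,-0.6],
  [0,0,-0.3,0,-0.6],
  [0,0,-0.6,0,-0.6],
  [-0.3,0,-0.7,0.3,-0.6],
  [-0.6,0,-0.7,0.6,-0.6],
  [-0.9,0,-0.7,0.9,-0.6],
  [-0.9,0,-0.7,0.9,-0.6],
])

```text
clock: 12.32
position: [0.4624, -0.0884, 0.1426]
ee_rot: [0.876, 0.482, 0.0, 0.0]
ft_force: [-0.9, 0.5, -1.9]
grip_width: 0.342
grasp_force: 40.1
```

```bash
python3 -c "
from h import *
print(delta([.458,-.21,.145],-58.5))"
```

```text
[np.float64(-0.701), np.float64(0.409), np.float64(-0.016), np.float64(0.872)]
```

Emit:
carry_out([
  [-0.3,0.17,0,0.3,-0.6],
  [-0.55,0.3,0,0.6,-0.6],
  [-0.7,0.41,0,0.87,-0.6],
  [-0.7,0.41,0,0.87,-0.6],
])

```text
clock: 12.82
position: [0.4596, -0.2079, 0.1421]
ee_rot: [0.962, 0.274, 0.0, 0.0]
ft_force: [-0.3, -0.1, -1.5]
grip_width: 0.345
grasp_force: 40.3
```

```bash
cat > stock.py <<'E'
from h import *
for n in ["wrist","top"]:
    p=camera(n); w=pts(p,n=="wrist"); ok=p["depth"]>0
    for r in outline_of("stock",p)[:2]:
        m=r["region"]&ok&(w[...,2]>.008)&(w[...,2]<.022)
        if m.sum()>30: print(n,round(r["conf"],2),[np.round(x,4) for x in cv2.minAreaRect(w[m][:,:2].astype(np.float32))])
    print("knobs",[(float(b[0]),float(b[1]),b[2:]) for b in blobs(w,ok,.066,.078,(.4,.65,-.38,-.25))],"squat",[(float(b[0]),float(b[1])) for b in blobs(w,ok,.046,.058,(.45,.53,-.36,-.27))])
E
python3 stock.py;  python3 -c "
from h import *
print(delta([.4455,-.3235,.145],-85.2))"
```

```text
wrist 0.59 [array([ 0.5259, -0.3145]), array([0.214, 0.081]), np.float64(4.8668)]
knobs [(0.5486, -0.3159, (240, 17, 16)), (0.5935, -0.3086, (231, 17, 16))] squat [(0.4969, -0.3183)]
top 0.8 [array([ 0.5899, -0.3105]), array([0.0779, 0.0806]), np.float64(0.3648)]
knobs [(0.5502, -0.319, (75, 12, 8)), (0.5926, -0.3104, (183, 16, 14))] squat []
[np.float64(-0.503), np.float64(0.617), np.float64(-0.023), np.float64(0.913)]
```

Emit:
carry_out([
  [-0.2,0.25,0,0.3,-0.6],
  [-0.4,0.5,0,0.6,-0.6],
  [-0.49,0.61,0,0.91,-0.6],
  [-0.49,0.61,0,0.91,-0.6],
])

```text
clock: 13.52
position: [0.4456, -0.3237, 0.1415]
ee_rot: [0.999, 0.04, -0.0, 0.0]
ft_force: [-0.1, -0.0, -2.0]
grip_width: 0.345
grasp_force: 40.6
```

```bash
python3 -c "
from h import *
print(delta([.4455,-.3205,.053],-85.2))"
```

```text
[np.float64(0.002), np.float64(-0.021), np.float64(0.59), np.float64(-0.006)]
```

Emit:
carry_out([
  [0,-0.02,0.25,0,-0.6],
  [0,-0.02,0.45,0,-0.6],
  [0,-0.02,0.55,0,-0.6],
  [0,-0.02,0.59,0,-0.6],
  [0,-0.02,0.605,0,-0.6],
  [0,-0.02,0.605,0,-0.6],
])

```text
clock: 14.28
position: [0.4461, -0.3203, 0.0515]
ee_rot: [0.999, 0.041, 0.001, 0.0]
ft_force: [-0.1, -0.4, -2.2]
grip_width: 0.346
grasp_force: 40.6
```

Emit:
carry_out([
  [0,0,0.01,0,-0.6],
  [0,0,0.02,0,-0.6],
  [0,0,0.02,0,-0.6],
])

```text
clock: 14.65
position: [0.446, -0.3203, 0.0489]
ee_rot: [0.999, 0.041, 0.001, -0.0]
ft_force: [-3.4, 4.2, 12.8]
grip_width: 0.341
grasp_force: 42.5
```

Emit:
carry_out([
  [0,0,-0.005,0,0.1],
  [0,0,-0.005,0,0.3],
  [0,0,-0.01,0,0.3],
  [0,0,-0.01,0,0.3],
  [0,0,-0.3,0,0.3],
  [0,0,-0.7,0,0.3],
  [0,0,-0.7,0,0.3],
])

```text
clock: 15.52
position: [0.4474, -0.3217, 0.1567]
ee_rot: [0.999, 0.041, 0.003, 0.001]
ft_force: [0.4, 1.0, -0.7]
grip_width: 0.651
grasp_force: 0.0
```

```bash
python3 stock.py; python3 - <<'E'
from h import *
p=camera("wrist"); cv2.imwrite("pics/w3.png",p["img"][:,:,::-1]); w=pts(p,True)
print(blobs(w,p["depth"]>0,.066,.078,(.4,.65,-.38,-.25)))
print(delta([.594,-.309,.15],-85.2))
E
```

```text
wrist 0.72 [array([ 0.5196, -0.3156]), array([0.2119, 0.0808]), np.float64(4.3658)]
knobs [(0.4461, -0.3206, (235, 16, 17)), (0.5486, -0.3164, (227, 16, 16)), (0.5935, -0.3093, (229, 16, 16))] squat [(0.4556, -0.3206), (0.497, -0.3191)]
top 0.59 [array([ 0.5216, -0.3161]), array([0.2199, 0.0822]), np.float64(4.1949)]
top 0.17 [array([0.4715, 0.0254]), array([0.2047, 0.1319]), np.float64(84.8973)]
knobs [(0.547, -0.3164, (151, 14, 14)), (0.5922, -0.3102, (174, 16, 14))] squat [(0.46, -0.325), (0.496, -0.3203)]
[(np.float64(0.4459), np.float64(-0.3206), 237, 16, 17), (np.float64(0.5486), np.float64(-0.3164), 230, 16, 16), (np.float64(0.5928), np.float64(-0.3094), 207, 16, 14)]
[np.float64(0.995), np.float64(0.01), np.float64(0.009), np.float64(-0.004)]
```

View pics/w3.png

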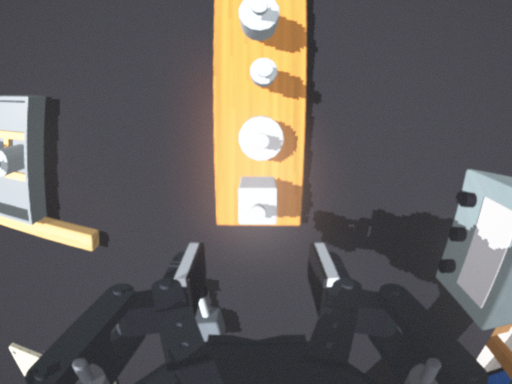

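The odd weight stands upright on the free end at (258,200). The match weight is at the far end (259,15).

Emit:
carry_out([
  [0.35,0,0,0,0.3],
  [0.7,0,0,0,0.3],
  [0.98,0.01,0,0,0.3],
  [0.98,0.01,0,0,0.3],
])

```text
clock: 16.27
position: [0.5944, -0.3079, 0.1502]
ee_rot: [0.999, 0.043, -0.001, -0.0]
ft_force: [-1.2, -0.3, 0.2]
grip_width: 0.65
grasp_force: 0.0
```

```bash
python3 - <<'E'
from h import *
p=camera("wrist"); w=pts(p,True)
print(blobs(w,p["depth"]>0,.066,.078,(.4,.65,-.38,-.25)))
print(delta([.594,-.309,.049],-85.2))
E
```

```text
[(np.float64(0.5493), np.float64(-0.3167), 229, 16, 16), (np.float64(0.5939), np.float64(-0.3095), 231, 16, 17)]
[np.float64(0.013), np.float64(-0.0), np.float64(0.678), np.float64(-0.002)]
```

Emit:
carry_out([
  [0,0.01,0.3,0,0.3],
  [0,0.01,0.5,0,0.3],
  [0,0.01,0.63,0,0.3],
  [0,0.01,0.675,0,0.3],
  [0,0.01,0.675,0,0.3],
])

```text
clock: 16.95
position: [0.5924, -0.3114, 0.052]
ee_rot: [0.999, 0.041, 0.0, 0.0]
ft_force: [0.9, -0.6, 1.3]
grip_width: 0.653
grasp_force: 0.0
```

Emit:
carry_out([
  [0,0,0,0,-0.6],
  [0,0,0,0,-0.6],
  [0,0,0,0,-0.6],
  [0,0,0,0,-0.6],
  [0,0,0,0,-0.6],
  [0,0,0,0,-0.6],
], force=40)

```text
clock: 17.7
position: [0.593, -0.3113, 0.0529]
ee_rot: [0.999, 0.041, 0.001, 0.0]
ft_force: [-1.5, 1.6, 6.6]
grip_width: 0.336
grasp_force: 39.3
```

Emit:
carry_out([
  [0,0,-0.1,0,-0.6],
  [0,0,-0.3,0,-0.6],
  [0,0,-0.6,0,-0.6],
  [0,0,-0.75,0,-0.6],
  [0,0,-0.75,0,-0.6],
])

```text
clock: 18.32
position: [0.5931, -0.3118, 0.1664]
ee_rot: [0.999, 0.041, 0.002, 0.001]
ft_force: [0.2, -0.6, -2.7]
grip_width: 0.334
grasp_force: 39.7
```

```bash
python3 - <<'E'
from h import *
print(delta([.555,-.19,.145],-58.5))
E
```

```text
[np.float64(-0.188), np.float64(-0.83), np.float64(0.141), np.float64(-0.894)]
```

Emit:
carry_out([
  [-0.06,-0.27,0,-0.3,-0.6],
  [-0.12,-0.55,0.1,-0.6,-0.6],
  [-0.19,-0.83,0.14,-0.89,-0.6],
  [-0.19,-0.83,0.14,-0.89,-0.6],
])

```text
clock: 18.82
position: [0.5528, -0.185, 0.1412]
ee_rot: [0.962, 0.274, -0.001, -0.002]
ft_force: [0.4, -0.4, -1.3]
grip_width: 0.337
grasp_force: 40.3
```

```bash
python3 - <<'E'
from h import *
print(delta([.515,-.07,.145],-32))
E
```

```text
[np.float64(0.189), np.float64(-0.784), np.float64(-0.022), np.float64(-0.874)]
```

Emit:
carry_out([
  [0.06,-0.27,-0.03,-0.3,-0.6],
  [0.12,-0.55,-0.03,-0.6,-0.6],
  [0.19,-0.78,-0.03,-0.87,-0.6],
  [0.19,-0.78,-0.03,-0.87,-0.6],
])

```text
clock: 19.32
position: [0.5167, -0.0722, 0.1469]
ee_rot: [0.876, 0.483, -0.0, -0.001]
ft_force: [-0.2, -0.8, -2.0]
grip_width: 0.335
grasp_force: 40.5
```

```bash
python3 look.py; python3 - <<'E'
from h import *
print(delta([.4747,.0495,.145],-5.1))
E
```

```text
knobs tray [(0.4653, -0.0459), (0.4712, -0.0), (0.4793, 0.0989)]
[array([0.4715, 0.0265]), array([0.2108, 0.1414]), np.float64(84.9257)]
odd []
[ 0.5172 -0.076   0.1473] [-0.54  0.22  0.67  1.89 -0.16  1.08 -0.37]
[np.float64(0.551), np.float64(-0.69), np.float64(0.015), np.float64(-0.92)]
```

Emit:
carry_out([
  [0.18,-0.23,0,-0.3,-0.6],
  [0.36,-0.46,0,-0.6,-0.6],
  [0.55,-0.69,0,-0.92,-0.6],
  [0.55,-0.69,0,-0.92,-0.6],
  [0.55,-0.69,0,-0.92,-0.6],
])

```text
clock: 20.1
position: [0.4748, 0.049, 0.1474]
ee_rot: [0.738, 0.675, -0.0, 0.0]
ft_force: [0.3, -0.1, -2.1]
grip_width: 0.331
grasp_force: 40.6
```

```bash
python3 - <<'E'
from h import *
print(delta([.4743,.0500,.044],-5.1))
E
```

```text
[np.float64(0.007), np.float64(-0.004), np.float64(0.69), np.float64(-0.001)]
```

Emit:
carry_out([
  [0.007,0,0.25,0,-0.6],
  [0.007,0,0.45,0,-0.6],
  [0.007,0,0.6,0,-0.6],
  [0.007,0,0.66,0,-0.6],
  [0.007,0,0.685,0,-0.6],
  [0.007,0,0.685,0,-0.6],
])

```text
clock: 20.85
position: [0.4749, 0.0513, 0.0453]
ee_rot: [0.737, 0.676, 0.0, 0.0]
ft_force: [-0.2, -0.9, -2.4]
grip_width: 0.339
grasp_force: 40.7
```

Emit:
carry_out([
  [0,0,0.01,0,-0.6],
  [0,0,0.02,0,-0.6],
  [0,0,0.02,0,-0.6],
])

```text
clock: 21.22
position: [0.4744, 0.0517, 0.0419]
ee_rot: [0.737, 0.676, 0.0, -0.0]
ft_force: [-0.1, 0.4, -2.3]
grip_width: 0.335
grasp_force: 40.7
```

Emit:
carry_out([
  [0,0,0.007,0,-0.6],
  [0,0,0.013,0,-0.6],
  [0,0,0.013,0,-0.6],
])

```text
clock: 21.6
position: [0.4746, 0.0517, 0.0416]
ee_rot: [0.737, 0.676, 0.0, -0.001]
ft_force: [-11.3, -1.6, 29.3]
grip_width: 0.333
grasp_force: 44.0
```

Contact. I'll ease off slightly, open, and lift away.

Emit:
carry_out([
  [0,0,-0.012,0,-0.6],
  [0,0,-0.012,0,0],
  [0,0,-0.012,0,0.3],
  [0,0,-0.012,0,0.3],
  [0,0,-0.012,0,0.3],
  [0,0,-0.3,0,0.3],
  [0,0,-0.7,0,0.3],
  [0,0,-1,0,0.3],
  [0,0,-1,0,0.3],
])

```text
clock: 22.72
position: [0.4762, 0.052, 0.1931]
ee_rot: [0.737, 0.676, 0.003, 0.001]
ft_force: [-0.4, 0.5, -0.9]
grip_width: 0.648
grasp_force: 0.0
```

```bash
python3 look.py; python3 tray.py; python3 stock.py; python3 - <<'E'
from h import *
p=camera("wrist"); cv2.imwrite("pics/w4.png",p["img"][:,:,::-1]); p=camera("scene"); cv2.imwrite("pics/s4.png",p["img"][:,:,::-1])
E
```

```text
knobs tray [(0.4652, -0.0452), (0.471, 0.0011), (0.4749, 0.0525), (0.4794, 0.0995)]
[array([0.4717, 0.0262]), array([0.2115, 0.1408]), np.float64(85.0204)]
odd [([0.474, 0.043, 0.004], 0.61)]
[0.4739 0.0516 0.189 ] [-0.73  0.04  0.55  1.95 -0.02  1.16 -0.26]
[0.4739 0.0516 0.189 ] [-0.8 -0.4 -0.3]
wrist tray 0.65 [array([0.472, 0.026]), array([0.2105, 0.1411]), np.float64(85.1254)]
wrist strip 0.86 [array([0.3901, 0.015 ]), array([0.3136, 0.0212]), np.float64(84.8169)]
top tray 0.93 [array([0.4708, 0.0251]), array([0.2099, 0.1388]), np.float64(84.9729)]
top strip 0.6 [array([0.389 , 0.0104]), array([0.3176, 0.0197]), np.float64(84.6856)]
knobs [] squat []
top 0.57 [array([ 0.5226, -0.3165]), array([0.2214, 0.082 ]), np.float64(4.4017)]
top 0.45 [array([0.3889, 0.0098]), array([0.3193, 0.0198]), np.float64(84.6854)]
knobs [(0.4442, -0.3216, (167, 15, 13)), (0.5469, -0.3165, (165, 14, 14))] squat [(0.4551, -0.3209), (0.4963, -0.3204)]
```

View pics/w4.png

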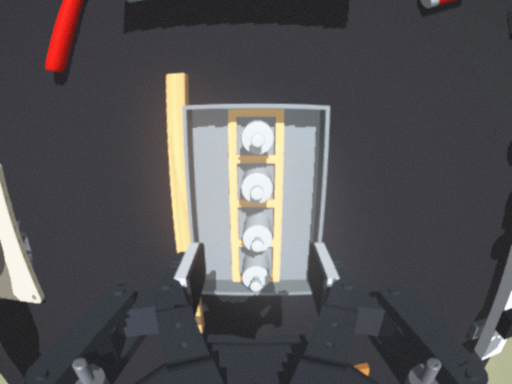

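View pics/s4.png

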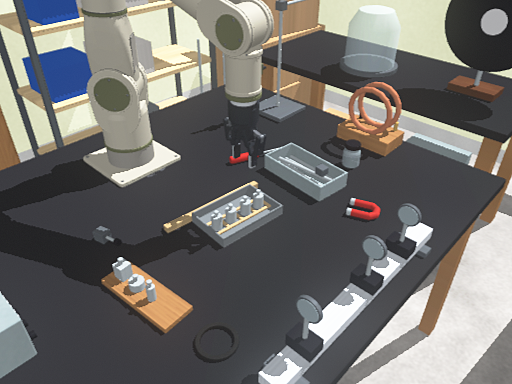

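The wrist view shows four round weights upright in the pockets at (258,137), (257,188), (257,238) and (256,280), with the tray flush to the strip. The scene view shows the odd, squat and narrow weights on the stock board. One last check compares knob heights.

```bash
python3 - <<'E'
from h import *
p=camera("wrist"); w=pts(p,True); ok=p["depth"]>0
z=[]
for x,y in [(.4652,-.0452),(.471,.0011),(.4749,.0525),(.4794,.0995)]:
    m=ok&(np.hypot(w[...,0]-x,w[...,1]-y)<.004)&(w[...,2]>.05); z.append(np.median(w[m][:,2]).round(4))
print(z)
if max(z)-min(z)<.0035: print(ticket.hand_in())
E
```

```text
[np.float64(0.0585), np.float64(0.0584), np.float64(0.0583), np.float64(0.0582)]
the job is handed in; nothing more can be done
None
```

I've handed the job in at about 24 s on the robot's clock; the hand-in gave no verdict, but the last pictures show the tray flat against the strip, the odd weight upright on the stock board's free end, and the matching weight seated in the pocket it left.

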